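Offer up the last leg of a plant stand

TASK

The upturned plant stand still lacks one leg: take the matching leg from the rack, lift it over the timber pile, and hold it upright, tenon down, centred about a centimetre above the one empty hole, not touching the stand, so that I can brush glue on the tenon. Finish while still holding it there, quite still, in the gripper; do not put it in or let go. Do not bump the pile, the stand or its glued legs, and leave the other things where they are.

Things in the scene. Friction and masses are not known exactly. Their poses are not given: they have to be found in the camera images.
- leg: Loose turned wooden leg to carry, tallest of the three pieces in the rack, same shape as the fixed legs; 150 mm long, 0.08 kg. Origin: centre of the tenon's underside; z up along it. Upward: tenon 22 mm diameter to 22 mm; turned middle, 34 mm at most, to 90 mm; plain 28 mm cylinder to 150 mm, to grip. Stands with its shoulder (22 mm up) on the rack's top, so its origin is 8 mm above the bench.
- rack: Fixed plywood rack block on the bench, 270 x 70 x 30 mm, long side along its x axis, with three blind square holes 24 mm wide at x = -90, 0 and 90 mm on its long centre line, each with a turned piece standing in it (leg, handle and finial, in any order). Origin: centre of the underside.
- seat: Fixed small plant-stand top lying face down on the bench, a wooden square 200 x 200 x 30 mm. Four blind leg holes, 24 mm diameter and 24 mm deep, at x, y = +-65 mm. Three hold a leg already, one (any of the four) is empty. Origin: centre of the underside.
- seat_hole0 (a point): Centre of the mouth of one of the four leg holes, on the upper face of the plant-stand top (30 mm above the bench), at (+65, +65) mm in its frame; z up. May be empty or have a leg in it.
- seat_hole1 (a point): Centre of the mouth of one of the four leg holes, on the upper face of the plant-stand top (30 mm above the bench), at (+65, -65) mm in its frame; z up. May be empty or have a leg in it.
- seat_hole2 (a point): Centre of the mouth of one of the four leg holes, on the upper face of the plant-stand top (30 mm above the bench), at (-65, +65) mm in its frame; z up. May be empty or have a leg in it.
- seat_hole3 (a point): Centre of the mouth of one of the four leg holes, on the upper face of the plant-stand top (30 mm above the bench), at (-65, -65) mm in its frame; z up. May be empty or have a leg in it.
- leg_a: One of three legs already glued upright into the plant-stand top (fixed), each in any of its four holes; same shape as the loose leg. Its top is 158 mm above the bench. Origin: centre of the underside of its tenon, 8 mm above the bench, on the axis of the hole it fills.
- leg_b: One of three legs already glued upright into the plant-stand top (fixed), each in any of its four holes; same shape as the loose leg. Its top is 158 mm above the bench. Origin: centre of the underside of its tenon, 8 mm above the bench, on the axis of the hole it fills.
- leg_c: One of three legs already glued upright into the plant-stand top (fixed), each in any of its four holes; same shape as the loose leg. Its top is 158 mm above the bench. Origin: centre of the underside of its tenon, 8 mm above the bench, on the axis of the hole it fills.
- pile: Fixed pile of square wooden blanks lying on the bench between the rack and the plant-stand top: 360 mm long along its x axis, 90 mm wide up to 90 mm height, with one more 45 mm wide blank along the middle, up to 135 mm height. Origin: centre of the underside.
- handle: Bystander: turned wooden tool handle standing in the rack, 100 mm long, 40 mm diameter at most, 30 mm at its top. Origin: underside of its tenon.
- finial: Bystander: turned wooden finial standing in the rack, 86 mm long, 38 mm diameter at most, pointed top. Origin: underside of its tenon.
- jar: Bystander: closed grey glue jar with white lid standing on the bench, 64 mm diameter, 85 mm high. Origin: centre of the underside.
- brush: Bystander: glue brush lying on the bench, about 0.2 m long. Origin: underside of the brush.
Things that resemble listed ones, but are neither listed nor needed, are in the scene too. What is shaped like the leg but purple is not meant.

How it is judged (in metres and radians):
On the way:
1. the leg has been lifted out of the rack and is above the timber pile (tenon end over the pile's outline, higher than 90 mm) (x of leg in the frame of pile between -0.18 and 0.18 m and y of leg in the frame of pile between -0.06 and 0.06 m and z of leg in the frame of pile above 0.09 m), for 0.04 s.
At the end, for the whole second after the job is handed in: The leg is held by the fingers, still and upright (within 0.09 rad), its tenon end 3 to 20 mm above the mouth of the empty hole and within 6 mm of its centre, touching neither the plant-stand top nor the glued legs (((horizontal distance between leg and seat_hole0 below 0.006 m and z of leg in the frame of seat_hole0 between 0.003 and 0.02 m and horizontal distance between each of leg_a, leg_b, leg_c and seat_hole0 above 0.03 m) or (horizontal distance between leg and seat_hole1 below 0.006 m and z of leg in the frame of seat_hole1 between 0.003 and 0.02 m and horizontal distance between each of leg_a, leg_b, leg_c and seat_hole1 above 0.03 m) or (horizontal distance between leg and seat_hole2 below 0.006 m and z of leg in the frame of seat_hole2 between 0.003 and 0.02 m and horizontal distance between each of leg_a, leg_b, leg_c and seat_hole2 above 0.03 m) or (horizontal distance between leg and seat_hole3 below 0.006 m and z of leg in the frame of seat_hole3 between 0.003 and 0.02 m and horizontal distance between each of leg_a, leg_b, leg_c and seat_hole3 above 0.03 m)) and angle between leg's own z axis and vertical below 0.09 rad and linear speed of leg below 0.02 m/s and angular speed of leg below 0.15 rad/s and contact force between leg and the fingers above 1 N and contact force between leg and seat below 0.1 N and contact force between leg and leg_a below 0.1 N and contact force between leg and leg_b below 0.1 N and contact force between leg and leg_c below 0.1 N); the arm keeps its last pose, push and grip.
It fails at once if the timber pile is bumped (over 2 N) (contact force between pile and anything else above 2 N).
It fails at once if the plant-stand top is bumped (over 2 N) (contact force between seat and anything else above 2 N).
It fails at once if a leg that is already glued in is bumped (over 2 N) (contact force between any of leg_a, leg_b, leg_c and anything else above 2 N).
It fails at once if another piece in the rack, the jar or the brush is moved by more than 20 mm (distance of any of handle, finial, jar, brush from where it was at the start of the episode above 0.02 m).
It also fails if it takes over 42 s, if anything falls off the work surface, if the arm or the gripper's body presses on something with over 40 N, if the wrist force passes 120 N, or if a joint passes its speed limit or range.

ROBOT

A 7-joint arm with a two-finger parallel gripper is mounted at the origin on the work surface. World frame = base frame: x ahead of the robot, y to its left, z up, the work surface at z = 0. Lengths are in mm, angles in rad, forces in N, time in s.
With the tool pointing down it reaches from about 400 to 900 mm from the base axis. Payload 5.6 kg.
Tool frame: the origin (TCP) lies where the fingers leave the gripper's body, on its centre line; the fingertips stand 88 mm ahead of it and the grasp point (between the pads) lies 69 mm ahead of it; z points along the fingers, y is the direction in which the jaws open and shut (so a half turn about z gives the same grasp; the last joint's range is limited). The gripper opens to 92 mm and grips with 3 to 60 N. Pads are 20 mm wide; open, the fingers measure 128 mm over their backs; the gripper's body (75 mm by 189 mm) begins 69 mm behind the grasp point.
Start: joints at [1.253, 0.468, -0.012, 1.603, 0.006, 1.071, -0.056], TCP at [176.341, -625.627, 302.692] pointing down, gripper open.
Joint ranges: [-2.53, 2.53], [-0.31, 2.02], [-1.57, 1.55], [0.28, 2.44], [-1.29, 4.43], [0.15, 1.84], [-2.92, 2.92]. Speed limits (rad/s): [2.57, 2.57, 3.14, 3.14, 3.14, 3.14, 3.14].

INTERFACE

Orientations are given as a 3x3 rotation matrix whose columns are the frame's x, y, z axes.
In Python, from workcell import env, read_camera, sign_off gives the robot as it stands.
- The arm moves only by the tool apply_moves, never from a script. Its argument "steps" is one flat list of numbers, 6 for each row, row after row: the shift along the tool's x, y, z in mm, then the turn, a rotation vector about the tool's x, y, z in degrees. In form: [dx, dy, dz, ax, ay, az, dx, dy, dz, ax, ay, az, ...]. A call has 1 to 5 rows; each row shifts and turns the pose as measured when the row begins, along the tool's axes as they then stand; what a row does not reach is not made up. A row lasts 1/10 s, in which the tool goes at most 50 mm and 8.59 degrees, less where a joint would pass 70% of its speed; a pose out of reach is approached as far as the arm can. A call with a gripper value outside its range is refused whole. "gripper" is the closure, from -1 (fully open) to 1 (shut), set as the call begins (left out, the last holds). The fingers move at their own pace and stop on an object; the grip force is fixed at half the most. Time passes only in rows, so rows that do not move let the fingers close. It gives the time, the measured TCP pose, the force and the opening at its end, in the units of the state.
- env.sense(): the state, without advancing time (a new reading comes with each control period).
- read_camera(name): name is "scene" or "top" or "wrist"; returns a dict with "frame" (420x560x3 uint8, red, green, blue), "vfov" (degrees; the focal length in pixels is half the picture's height over the tangent of half this angle, whatever the lens; pixels are square), "cx", "cy" (the principal point, pixels), "rvec" (rotation vector, rad) and "tvec" (3), from world to camera coordinates, as OpenCV has them. Camera axes: x right, y down, z forward; pixel columns grow to the right and rows downward; lengths in mm; the calibration is good to about 2 mm. The wrist camera is an equidistant fisheye: a pixel r from the principal point sees the ray r / f radians off the axis. A picture is of the moment at which its call begins. There is no depth.
- sign_off(): hands the job in, once; it reports no verdict.
The state is a dict: "time_s": time; "joints": joint angles; "qvel": joint speeds; "tau": joint torques, N m; "eef_pos": TCP position; "ee_rot": TCP orientation; "wrist_force": force on the tool from outside, world axes, zero at the start; "ft_torque": the same for the moment, N m; "width": finger opening in mm.
Only numpy, scipy, OpenCV 4.12 (cv2) and the standard library are available. Lean on these libraries where they do the work, as an engineer would, in place of code of your own. Each camera call takes 0.05 s, during which the arm holds its last target.

## Working session

There is one attempt and no reset: what is moved stays moved. The work goes in short steps, Python scripts to look and compute and a tool call to move; the robot and the scene stay as the last step left them, time stands still between calls to the robot, and variables do not carry over. Pictures are saved under pics/ and viewed, and the job is handed in when it is done.

Besides the shell and the picture viewer there is one more tool, called after "Call:" as name(argument=value, ...) on one line, values as JSON. apply_moves: Moves the arm, as the interface text tells. Its arguments: {"type":"object","properties":{"steps":{"type":"array","items":{"type":"number"}},"gripper":{"type":"number"}},"required":["steps"]}

```bash
mkdir -p pics; ls; python3 - <<'E'
from workcell import env, read_camera
import cv2,pickle
d={}
for n in("scene","top","wrist"):
    c=read_camera(n); d[n]=c; cv2.imwrite(f"pics/{n}0.png",c["frame"][:,:,::-1]); print(n,{k:v for k,v in c.items() if k!="frame"})
pickle.dump(d,open("d0.pkl","wb"))
print(env.sense())
E
```

```text
pics
scene {'vfov': 44.69280968263044, 'cx': 284.7178721322316, 'cy': 216.07745539524066, 'rvec': array([ 1.97728209,  1.7496228 , -0.54146043]), 'tvec': array([-2.90368529e-02, -4.08081791e+02,  1.60389657e+03])}
top {'vfov': 48.04253157625769, 'cx': 278.89183891870647, 'cy': 207.2010140958688, 'rvec': array([ 2.14452324, -2.15497354,  0.13617244]), 'tvec': array([ -52.36295299,  493.08146543, 1142.94016621])}
wrist {'vfov': 65.70646984690485, 'cx': 276.99635561868683, 'cy': 211.049925755572, 'rvec': array([-2.31405128,  1.75322328,  0.2526795 ]), 'tvec': array([-649.92587966,  -31.53594973,  390.65610504])}
{'time_s': 0.15, 'joints': array([ 1.25302181,  0.4682216 , -0.01161791,  1.60338263,  0.00599223,
        1.07137496, -0.05624402]), 'qvel': array([ 0.00076115, -0.00296967,  0.00084539, -0.0029002 ,  0.00029382,
        0.00102768,  0.00069986]), 'tau': array([ 1.53552188e-03, -5.20950294e+01, -1.19095188e-02, -2.43977952e+01,
       -5.66113181e-02,  1.53049326e-02,  1.20530990e-04]), 'eef_pos': array([ 176.23792493, -625.32751217,  301.94096109]), 'ee_rot': array([[ 9.62486250e-01,  2.71330082e-01, -4.52004724e-04],
       [ 2.71330444e-01, -9.62485411e-01,  1.27409730e-03],
       [-8.93470259e-05, -1.34894378e-03, -9.99999086e-01]]), 'wrist_force': array([-0.51342028,  0.55807583,  0.15917711]), 'ft_torque': array([ 0.04780957, -0.00094791, -0.00882719]), 'width': 91.98599286118196}
```

View pics/scene0.png

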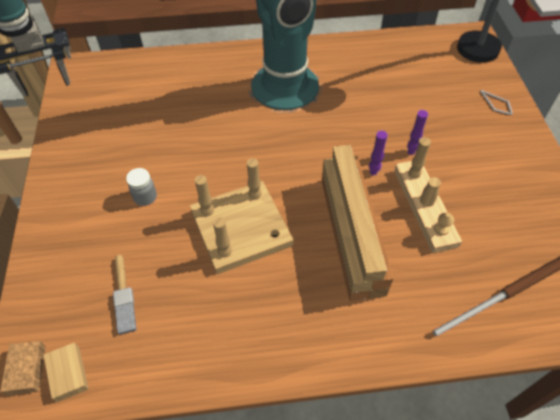

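View pics/top0.png

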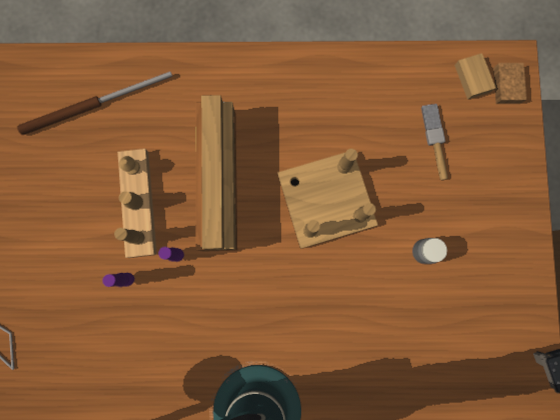

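View pics/wrist0.png

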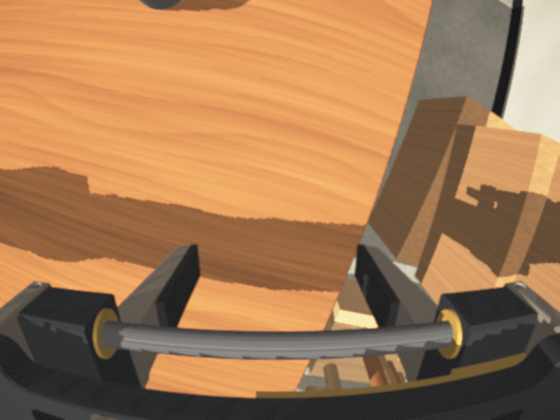

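The top view has the robot base at the bottom, with +x up and +y left. The rack's pieces are at (122,235), (127,200) and (130,164). The tallest, at the near end, is the leg. The empty hole is at (295,182), and the purple decoys are at (168,254) and (112,280). Next I enlarge for measurement.

```bash
cat > h.py <<'E'
import numpy as np,cv2,pickle
def K(c):
    f=c["frame"].shape[0]/2/np.tan(np.radians(c["vfov"]/2)); return np.array([[f,0,c["cx"]],[0,f,c["cy"]],[0,0,1.]])
def Rt(c): return cv2.Rodrigues(np.array(c["rvec"]))[0],np.array(c["tvec"]).reshape(3)
def proj(c,P): return cv2.projectPoints(np.array(P,float).reshape(-1,1,3),c["rvec"],c["tvec"],K(c),None)[0].reshape(-1,2)
def ray(c,uv):
    R,t=Rt(c); d=R.T@np.linalg.solve(K(c),[uv[0],uv[1],1]); return -R.T@t,d
def atz(c,uv,z):
    o,d=ray(c,uv); return o+d*(z-o[2])/d[2]
E
python3 - <<'E'
import pickle,cv2
d=pickle.load(open("d0.pkl","rb"))
def crop(n,x,y,w,h,s,out):
    cv2.imwrite(out,cv2.resize(d[n]["frame"][y:y+h,x:x+w,::-1],None,fx=s,fy=s,interpolation=cv2.INTER_CUBIC))
crop("top",90,135,110,160,5/1.4,"pics/c1.png") if 0 else crop("top",90,140,130,150,4,"pics/c1.png")
crop("top",265,140,130,120,5,"pics/c2.png")
crop("scene",360,100,120,160,3.75*1,"pics/c3.png") if 0 else crop("scene",360,100,120,150,4,"pics/c3.png")
crop("scene",180,150,130,130,4,"pics/c4.png")
crop("scene",310,140,90,160,3,"pics/c5.png")
E
```

```text
(no output)
```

View pics/c1.png

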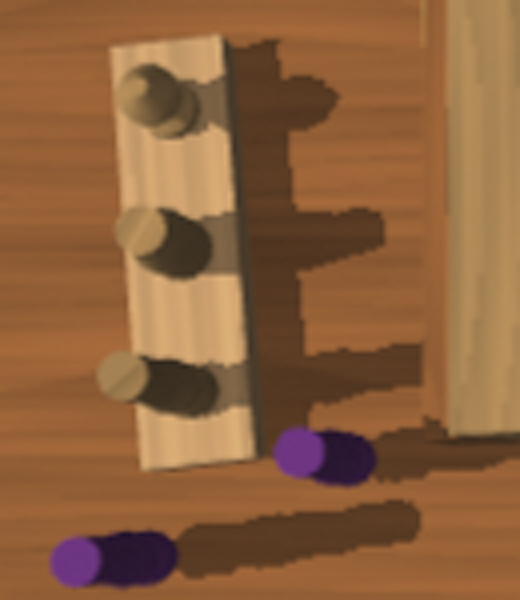

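View pics/c2.png

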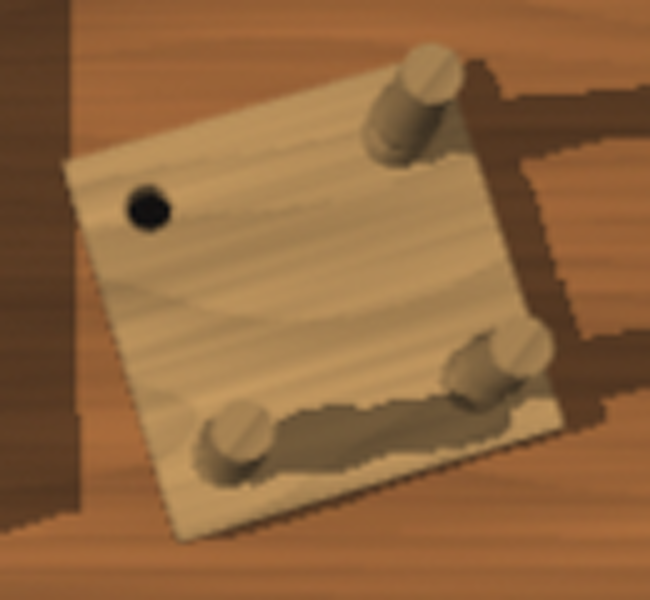

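View pics/c3.png

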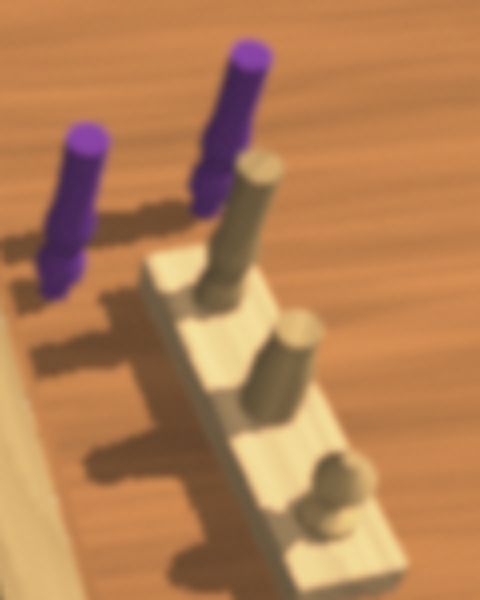

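View pics/c4.png

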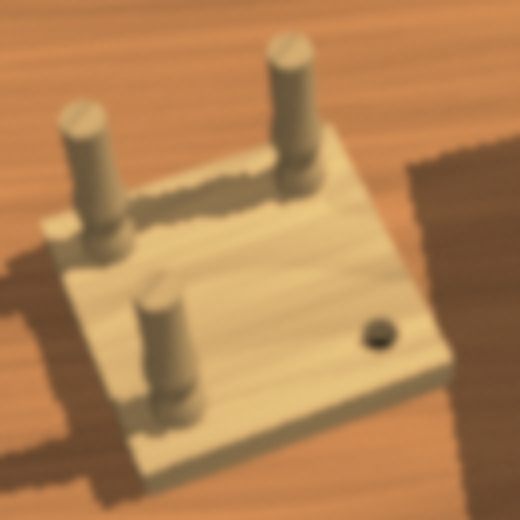

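```bash
python3 - <<'E'
from h import *
np.set_printoptions(precision=1,suppress=True)
d=pickle.load(open("d0.pkl","rb"));T=d["top"];S=d["scene"]
def px(o,s,p): return (np.array(p)+.5)/s-.5+np.array(o)
t1=lambda p:px((90,140),4,p); t2=lambda p:px((265,140),5,p); s3=lambda p:px((360,100),4,p); s4=lambda p:px((180,150),4,p)
def two(a,b,z,l): 
    A=atz(T,a,z);B=atz(S,b,z)
    # triangulate
    o1,e1=ray(T,a);o2,e2=ray(S,b)
    M=np.c_[e1,-e2];x=np.linalg.lstsq(M,o2-o1,rcond=None)[0]
    print(l,A[:2],B[:2],(o1+e1*x[0]+o2+e2*x[1])/2)
two(t1((123,378)),s3((260,168)),158,"leg")
two(t1((141,231)),s3((300,329)),108,"handle")
two(t1((300,453)),s3((88,140)),150,"purpleR")
two(t1((76,560)),s3((251,57)),150,"purpleL")
two(t2((149,209)),s4((379,334)),30,"hole")
for n,a,b in(("a",(433,74),(160,294)),("b",(522,347),(84,120)),("c",(242,432),(291,52))): two(t2(a),s4(b),158,n)
print("rack",np.array([atz(T,t1(p),30)[:2] for p in((112,48),(220,36),(258,457),(142,470))]))
print("seat",np.array([atz(T,t2(p),30)[:2] for p in((66,162),(560,427),(183,540))]))
# pile top face corners in top view
for z,p in((135,(202,97)),(135,(221,96)),(135,(223,247)),(135,(202,248)),(90,(233,102)),(90,(236,248))): print("pile",z,atz(T,p,z)[:2])
E
```

```text
leg [417.8 295.8] [419.5 295.9] [417.9 296.6 156.2]
handle [507.9 305.9] [508.1 307.6] [508.1 306.8 107.8]
purpleR [376.3 198.5] [376.3 199.1] [376.3 198.8 149.9]
purpleL [318.1 320.4] [317.5 320.6] [318.1 320.2 150.6]
hole [558.5 -94.1] [558.7 -94.2] [558.5 -94.1  29.8]
a [ 595.5 -219.3] [ 599.4 -217.6] [ 596.5 -218.9  154. ]
b [ 471.  -255.8] [ 472.  -255.4] [ 471.1 -255.7  156.9]
c [ 433.7 -130.8] [ 435.1 -131.2] [ 433.8 -131.   156.4]
rack [[638.1 355.3]
 [645.5 286.6]
 [378.4 254.2]
 [370.7 325.7]]
seat [[ 582.9  -52.4]
 [ 447.3 -297.3]
 [ 392.2 -109.4]]
pile 135 [741.6 124.3]
pile 135 [743.7  79.6]
pile 135 [389.4  70.9]
pile 135 [387.4 118.2]
pile 90 [745.4  56. ]
pile 90 [389.1  46. ]
```

View pics/c5.png

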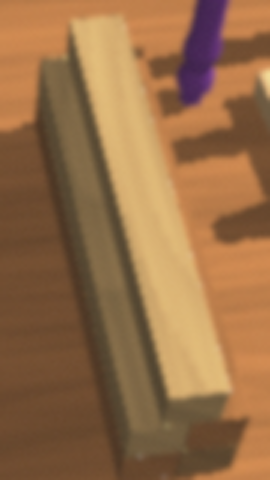

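Call:
apply_moves(steps=[46,-8,0,0,0,-4.2,46,-8,0,0,0,-4.2,46,-8,0,0,0,-4.2,46,-8,0,0,0,-4.2,46,-8,0,0,0,-4.2], gripper=-1)

```text
time_s: 0.65
eef_pos: [365.6, -497.3, 299.0]
ee_rot: [[0.804, 0.595, -0.006], [0.595, -0.804, 0.0], [-0.005, -0.004, -1.0]]
wrist_force: [0.8, 0.0, 0.9]
width: 91.7
```

```bash
cat > st.py <<'E'
import sys,numpy as np
from workcell import env
from scipy.spatial.transform import Rotation as Ro
np.set_printoptions(precision=2,suppress=True)
s=env.sense();p=s["eef_pos"];R=s["ee_rot"]
print("t",s["time_s"],"p",p,"r",np.hypot(*p[:2]),"th",np.degrees(np.arctan2(p[1],p[0])),"w",s["width"],"F",s["wrist_force"]);print("q",s["joints"])
print("yaw of y axis",np.degrees(np.arctan2(R[1,1],R[0,1])))
if len(sys.argv)>1:
    tx,ty,tz=map(float,sys.argv[1:4]); 
    yaw=np.radians(float(sys.argv[4])) if len(sys.argv)>4 else np.arctan2(R[1,1],R[0,1])
    y=np.array([np.cos(yaw),np.sin(yaw),0]);z=np.array([0,0,-1.]);Rt=np.c_[np.cross(y,z),y,z]
    print("shift tool",R.T@(np.array([tx,ty,tz])-p),"rot deg",np.degrees(Ro.from_matrix(R.T@Rt).as_rotvec()))
E
python3 st.py 418.5 295.5 302
```

```text
t 0.65 p [ 365.61 -497.29  299.03] r 617.224353920953 th -53.67637212719657 w 91.71416867037598 F [0.83 0.01 0.93]
q [ 0.99  0.43 -0.15  1.68  0.08  1.04 -0.12]
yaw of y axis -53.50086086042184
shift tool [ 514.07 -605.84   -3.13] rot deg [-0.23  0.29  0.  ]
```

Call:
apply_moves(steps=[48,-7,-1,0,0,-4.6,48,-7,-1,0,0,-4.6,48,-7,-1,0,0,-4.6,48,-7,-1,0,0,-4.6,47,-7,-1,0,0,-4.6])

```text
time_s: 1.15
eef_pos: [510.3, -295.6, 301.8]
ee_rot: [[0.494, 0.87, -0.007], [0.87, -0.494, 0.001], [-0.003, -0.006, -1.0]]
wrist_force: [0.8, 0.6, -0.7]
width: 91.6
```

Call:
apply_moves(steps=[46,-7,-1,0,0,-4.6,46,-7,-1,0,0,-4.6,46,-7,-1,0,0,-4.6,45,-7,-1,0,0,-4.6,45,-7,-1,0,0,-4.6])

```text
time_s: 1.65
eef_pos: [557.7, -61.1, 306.1]
ee_rot: [[0.097, 0.995, -0.006], [0.995, -0.097, 0.002], [0.001, -0.007, -1.0]]
wrist_force: [1.4, 0.3, -0.1]
width: 92.2
```

```bash
python3 st.py 418.5 295.5 302
```

```text
t 1.65 p [557.67 -61.14 306.08] r 561.0107316163712 th -6.256848539849019 w 92.15131184611194 F [ 1.42  0.28 -0.08]
q [ 0.44  0.37 -0.49  1.79  0.2   1.04 -0.22]
yaw of y axis -5.55687275217538
shift tool [ 341.48 -173.02    5.63] rot deg [-0.38 -0.07 -0.  ]
```

Call:
apply_moves(steps=[45,-7,0,0,0,-4.6,45,-7,0,0,0,-4.6,44,-7,0,0,0,-4.6,44,-7,0,0,0,-4.6,43,-7,0,0,0,-4.6])

```text
time_s: 2.15
eef_pos: [506.3, 164.8, 306.4]
ee_rot: [[-0.316, 0.949, -0.006], [0.949, 0.316, 0.003], [0.005, -0.005, -1.0]]
wrist_force: [1.6, 0.7, 0.3]
width: 91.8
```

```bash
python3 st.py 418.5 295.5 302 35
```

```text
t 2.15 p [506.25 164.76 306.41] r 532.3877281720917 th 18.027001773114407 w 91.82335559904901 F [1.6  0.67 0.29]
q [ 0.17  0.35 -0.66  1.85  0.24  1.03 -0.27]
yaw of y axis 18.431467795445393
shift tool [151.76 -41.89   5.29] rot deg [ -0.23  -0.3  -16.57]
```

Call:
apply_moves(steps=[40,-6,0,0,0,-4.2,40,-6,0,0,0,-4.2,40,-7,0,0,0,-4.2,30,-6,0,0,0,-4,0,0,0,0,0,0])

```text
time_s: 2.65
eef_pos: [413.3, 300.7, 307.4]
ee_rot: [[-0.594, 0.805, -0.007], [0.805, 0.594, 0.006], [0.009, -0.002, -1.0]]
wrist_force: [0.9, -0.3, -0.1]
width: 91.9
```

```bash
python3 st.py 418.5 295.5 302 35; python3 - <<'E'
from workcell import read_camera
import cv2,pickle
d={n:read_camera(n) for n in("wrist","top","scene")}
pickle.dump(d,open("d1.pkl","wb"))
for n in d: cv2.imwrite(f"pics/{n}1.png",d[n]["frame"][:,:,::-1])
E
```

```text
t 2.65 p [413.3  300.66 307.41] r 511.086195780241 th 36.034476244699775 w 91.8672010706347 F [ 0.92 -0.28 -0.1 ]
q [-0.03  0.34 -0.79  1.89  0.27  1.02 -0.3 ]
yaw of y axis 36.43590881604877
shift tool [-7.29  1.14  5.35] rot deg [-0.14 -0.49  1.44]
```

View pics/wrist1.png

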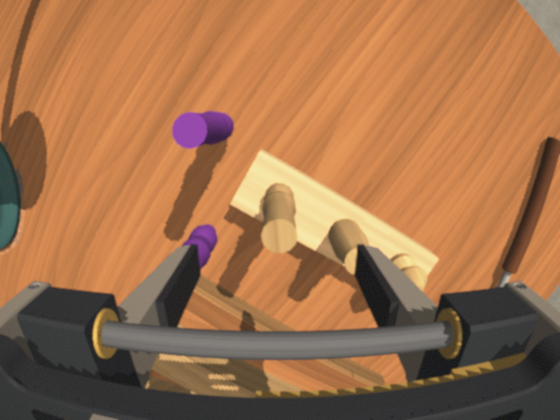

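View pics/scene1.png

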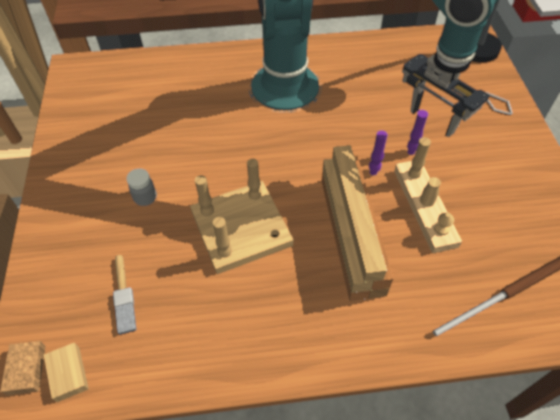

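The wrist view shows the leg's top at about (280,236), between the finger planes, with the purple decoys to the left, clear of the jaws. I'll cross-check that with the fisheye.

```bash
python3 - <<'E'
from h import *
d=pickle.load(open("d1.pkl","rb"));c=d["wrist"]
f=K(c)[0,0];Kc=K(c);R,t=Rt(c)
def fw(uv,z):
    x=np.array(uv)-[c["cx"],c["cy"]];r=np.hypot(*x);a=r/f
    v=R.T@np.array([*(np.sin(a)*x/r),np.cos(a)]);o=-R.T@t;return o+v*(z-o[2])/v[2]
def fp(P):
    q=R@np.array(P)+t;a=np.arctan2(np.hypot(*q[:2]),q[2]);return a*f*q[:2]/np.hypot(*q[:2])+[c["cx"],c["cy"]]
for p in((280,236),):print(fw(p,158))
print(fp((418.5,295.5,158)),fp((418.5,295.5,30)))
im=c["frame"][150:300,200:350,::-1];cv2.imwrite("pics/w1c.png",cv2.resize(im,None,fx=4,fy=4,interpolation=cv2.INTER_CUBIC))
E
```

```text
[418.61555058 295.74238542 158.        ]
[279.68776786 236.15592179] [279.05273227 196.83307647]
```

View pics/w1c.png

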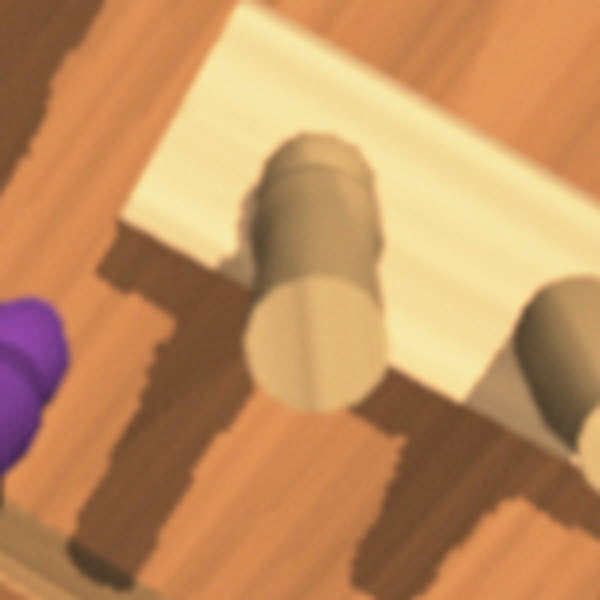

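Call:
apply_moves(steps=[-7,1,5,0,-0.5,1.4,0,0,20,0,0,0,0,0,0,0,0,0])

```text
time_s: 3.1
eef_pos: [426.4, 286.6, 280.4]
ee_rot: [[-0.555, 0.832, 0.001], [0.832, 0.555, -0.006], [-0.006, -0.003, -1.0]]
wrist_force: [0.0, 0.6, -0.5]
width: 91.6
```

```bash
python3 st.py 418.5 295.6 201
```

```text
t 3.1 p [426.37 286.6  280.44] r 513.7374314018962 th 33.908495123008315 w 91.60777437416556 F [ 0.04  0.57 -0.5 ]
q [-0.04  0.37 -0.76  1.92  0.31  0.97 -0.35]
yaw of y axis 33.70007091965821
shift tool [12.31 -1.32 79.37] rot deg [-0.17  0.33  0.  ]
```

Call:
apply_moves(steps=[12,-1,0,0,0,0,0,0,0,0,0,0,0,0,0,0,0,0])

```text
time_s: 3.4
eef_pos: [420.3, 295.3, 281.0]
ee_rot: [[-0.55, 0.835, 0.001], [0.835, 0.55, -0.007], [-0.006, -0.003, -1.0]]
wrist_force: [0.1, -0.8, 0.3]
width: 92.2
```

```bash
python3 st.py 418.5 295.6 201
```

```text
t 3.4 p [420.25 295.25 281.04] r 513.6007816513319 th 35.090316505278274 w 92.2366645172866 F [ 0.08 -0.8   0.34]
q [-0.05  0.37 -0.76  1.92  0.32  0.98 -0.38]
yaw of y axis 33.38423261019666
shift tool [ 1.76 -1.07 80.03] rot deg [-0.14  0.36  0.  ]
```

Aligned to within 2 mm, so I descend.

Call:
apply_moves(steps=[1,-1,25,0,0.3,0,0,0,25,0,0,0,0,0,20,0,0,0,0,0,8,0,0,0,0,0,0,0,0,0])

```text
time_s: 3.9
eef_pos: [421.1, 296.9, 204.3]
ee_rot: [[-0.549, 0.836, 0.006], [0.836, 0.549, 0.001], [-0.002, 0.005, -1.0]]
wrist_force: [0.5, 0.3, -0.3]
width: 92.3
```

```bash
python3 st.py 418.5 295.6 201
```

```text
t 3.9 p [421.13 296.89 204.29] r 515.2627431196149 th 35.1834584317787 w 92.27376556779883 F [ 0.52  0.34 -0.31]
q [-0.12  0.48 -0.69  1.98  0.42  0.82 -0.47]
yaw of y axis 33.32973080925989
shift tool [ 0.37 -2.93  3.27] rot deg [ 0.31  0.12 -0.  ]
```

Call:
apply_moves(steps=[0,-3,2,0.3,0,0,0,0,0,0,0,0,0,0,0,0,0,0])

```text
time_s: 4.2
eef_pos: [419.4, 296.1, 204.5]
ee_rot: [[-0.549, 0.836, 0.004], [0.836, 0.549, -0.0], [-0.002, 0.003, -1.0]]
wrist_force: [-0.2, 1.2, -0.2]
width: 91.9
```

Call:
apply_moves(steps=[0,0,0,0,0,0,0,0,0,0,0,0,0,0,0,0,0,0,0,0,0,0,0,0,0,0,0,0,0,0], gripper=1)

```text
time_s: 4.7
eef_pos: [420.1, 296.4, 206.1]
ee_rot: [[-0.549, 0.836, 0.007], [0.836, 0.549, 0.001], [-0.003, 0.006, -1.0]]
wrist_force: [-0.4, 0.1, -0.1]
width: 53.8
```

Call:
apply_moves(steps=[0,0,0,0,0,0,0,0,0,0,0,0,0,0,0,0,0,0,0,0,0,0,0,0,0,0,0,0,0,0])

```text
time_s: 5.2
eef_pos: [419.7, 296.3, 206.0]
ee_rot: [[-0.549, 0.836, 0.006], [0.836, 0.549, 0.0], [-0.003, 0.005, -1.0]]
wrist_force: [0.1, -0.5, 0.4]
width: 27.4
```

```bash
python3 st.py 418.5 295.6 201
```

```text
t 5.2 p [419.68 296.3  205.95] r 513.7385518235218 th 35.222909961002784 w 27.425360711768473 F [ 0.11 -0.47  0.45]
q [-0.12  0.48 -0.7   1.98  0.42  0.82 -0.47]
yaw of y axis 33.30740314220813
shift tool [ 0.07 -1.4   4.95] rot deg [ 0.3   0.16 -0.  ]
```

Call:
apply_moves(steps=[0,0,-8,0,0,0,0,0,-10,0,0,0,0,0,-12,0,0,0,0,0,-15,0,0,0,0,0,-15,0,0,0])

```text
time_s: 5.7
eef_pos: [418.7, 295.9, 269.0]
ee_rot: [[-0.55, 0.835, 0.003], [0.835, 0.55, -0.001], [-0.002, 0.002, -1.0]]
wrist_force: [-0.6, -0.9, -1.1]
width: 27.6
```

Call:
apply_moves(steps=[0,0,-25,0,0,0,0,0,-25,0,0,0,0,0,-25,0,0,0,0,0,-25,0,0,0,0,0,-18,0,0,0])

```text
time_s: 6.2
eef_pos: [416.9, 296.1, 396.7]
ee_rot: [[-0.551, 0.834, 0.007], [0.834, 0.551, 0.001], [-0.003, 0.006, -1.0]]
wrist_force: [0.0, -0.0, -1.3]
width: 27.8
```

```bash
python3 st.py 559 -94.3 370 -10; python3 - <<'E'
from workcell import read_camera
import cv2,pickle
d={n:read_camera(n) for n in("wrist","scene","top")}
pickle.dump(d,open("d2.pkl","wb"))
for n in d: cv2.imwrite(f"pics/{n}2.png",d[n]["frame"][:,:,::-1])
E
```

```text
t 6.2 p [416.92 296.14 396.67] r 511.3938075537068 th 35.3857675710176 w 27.76469338634168 F [ 0.   -0.05 -1.3 ]
q [ 0.02  0.24 -0.82  1.79  0.19  1.19 -0.27]
yaw of y axis 33.456176994238355
shift tool [-403.99  -96.87   27.31] rot deg [ 0.4   0.03 43.46]
```

View pics/wrist2.png

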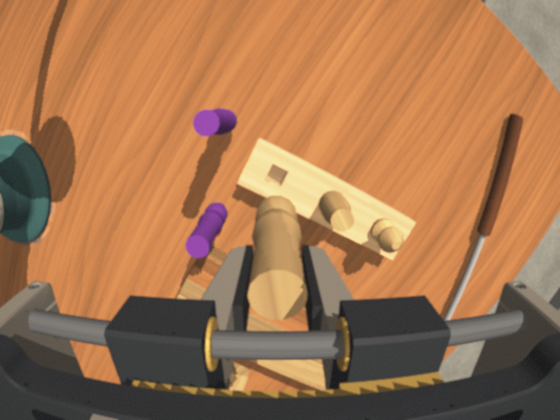

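View pics/scene2.png

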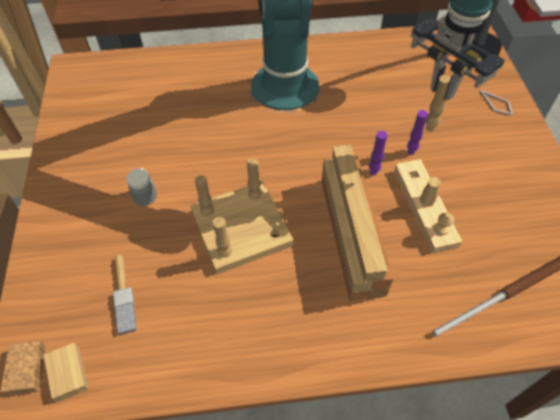

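Call:
apply_moves(steps=[-20,2,0,0,0,2,-40,4,0,0,0,4.4,-41,4,0,0,0,4.4,-42,4,0,0,0,4.4,-42,4,0,0,0,4.4])

```text
time_s: 6.85
eef_pos: [513.2, 132.5, 390.7]
ee_rot: [[-0.233, 0.973, -0.0], [0.973, 0.233, -0.001], [-0.001, -0.0, -1.0]]
wrist_force: [-0.5, 1.4, -1.1]
width: 27.2
```

```bash
python3 st.py 559 -94.3 370 -10
```

```text
t 6.85 p [513.16 132.5  390.71] r 529.9953213854438 th 14.478062007734035 w 27.238737889046025 F [-0.5   1.38 -1.11]
q [ 0.24  0.25 -0.66  1.76  0.17  1.19 -0.23]
yaw of y axis 13.455094409847698
shift tool [-231.23   -8.19   20.83] rot deg [-0.02  0.04 23.46]
```

Call:
apply_moves(steps=[-41,4,0,0,0,4.2,-41,4,0,0,0,4.2,-41,3,0,0,0,4.2,-41,3,0,0,0,4.2,-30,3,0,0,0,3])

```text
time_s: 7.35
eef_pos: [547.0, -77.3, 382.4]
ee_rot: [[0.141, 0.99, -0.013], [0.99, -0.141, -0.002], [-0.004, -0.013, -1.0]]
wrist_force: [0.3, -0.5, -0.5]
width: 27.6
```

```bash
python3 st.py 559 -94.3 370 -10
```

```text
t 7.35 p [546.97 -77.27 382.41] r 552.4032719632149 th -8.041320958392157 w 27.570801195392107 F [ 0.32 -0.53 -0.45]
q [ 0.48  0.28 -0.48  1.72  0.14  1.19 -0.19]
yaw of y axis -8.09676758720316
shift tool [-15.11  14.46  12.3 ] rot deg [-0.72  0.26  1.9 ]
```

Call:
apply_moves(steps=[-10,10,0,-0.7,0.3,1,0,0,0,0,0,0,0,0,0,0,0,0])

```text
time_s: 7.65
eef_pos: [554.5, -96.3, 378.2]
ee_rot: [[0.17, 0.985, -0.006], [0.985, -0.17, 0.001], [-0.0, -0.006, -1.0]]
wrist_force: [-0.2, 1.2, -0.8]
width: 27.6
```

```bash
python3 st.py 559 -94.3 300 -10
```

```text
t 7.65 p [554.55 -96.27 378.24] r 562.8389276702616 th -9.848060543916395 w 27.57924314402428 F [-0.25  1.18 -0.85]
q [ 0.49  0.3  -0.47  1.71  0.14  1.18 -0.18]
yaw of y axis -9.806694404963602
shift tool [ 2.71  4.55 78.21] rot deg [-0.36  0.01  0.19]
```

Call:
apply_moves(steps=[2,4,20,-0.3,0,0,0,0,30,0,0,0,0,0,30,0,0,0,0,0,20,0,0,0,0,0,0,0,0,0])

```text
time_s: 8.15
eef_pos: [559.5, -83.8, 275.7]
ee_rot: [[0.153, 0.988, 0.001], [0.988, -0.153, 0.004], [0.004, 0.001, -1.0]]
wrist_force: [-0.6, 0.6, -1.2]
width: 27.6
```

Call:
apply_moves(steps=[0,0,0,0,0,0,0,0,0,0,0,0])

```text
time_s: 8.35
eef_pos: [560.2, -80.8, 277.0]
ee_rot: [[0.148, 0.989, 0.002], [0.989, -0.148, 0.005], [0.006, 0.001, -1.0]]
wrist_force: [0.1, 0.1, -1.3]
width: 27.2
```

```bash
python3 st.py 559 -94.3 238 -10; python3 - <<'E'
from workcell import read_camera
import cv2,pickle
d={n:read_camera(n) for n in("wrist","scene","top")}
pickle.dump(d,open("d3.pkl","wb"))
cv2.imwrite("pics/wrist3.png",d["wrist"]["frame"][:,:,::-1])
def crop(n,x,y,w,h,s,out):
    cv2.imwrite(out,cv2.resize(d[n]["frame"][y:y+h,x:x+w,::-1],None,fx=s,fy=s,interpolation=cv2.INTER_CUBIC))
crop("scene",180,130,140,140,4,"pics/s3.png")
crop("top",225,120,160,130,4.5,"pics/t3.png")
E
```

```text
t 8.35 p [560.18 -80.84 276.99] r 565.9793856047664 th -8.211547297807511 w 27.161350856427728 F [ 0.07  0.12 -1.32]
q [ 0.45  0.4  -0.46  1.81  0.2   0.97 -0.24]
yaw of y axis -8.515956229104825
shift tool [-13.71   0.78  38.91] rot deg [ 0.07 -0.32  1.48]
```

View pics/s3.png

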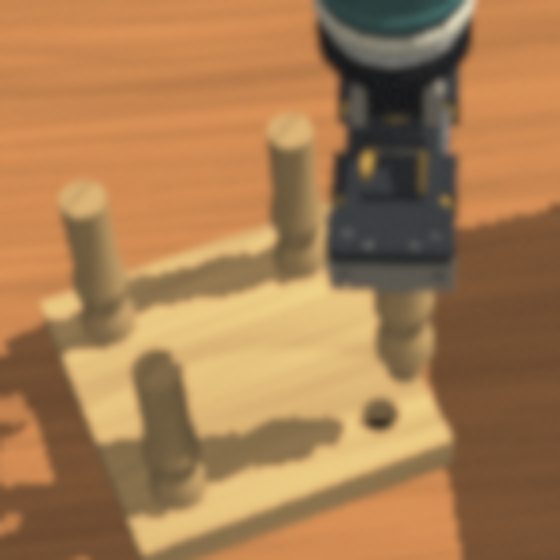

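View pics/t3.png

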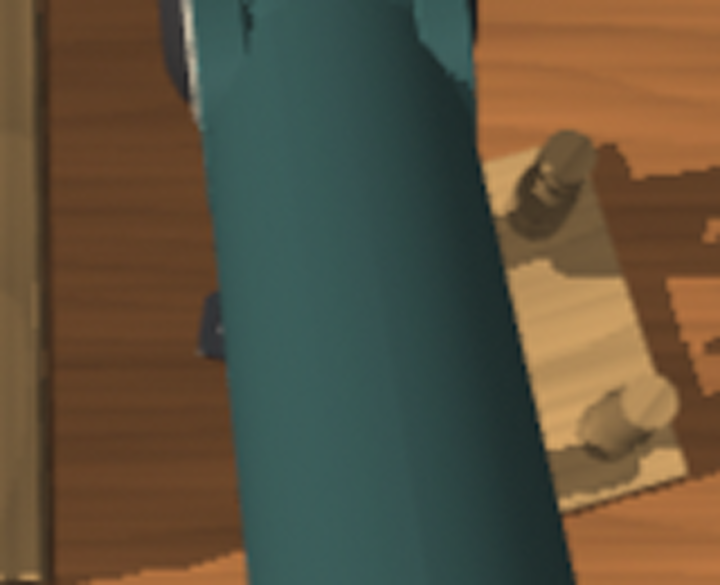

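View pics/wrist3.png

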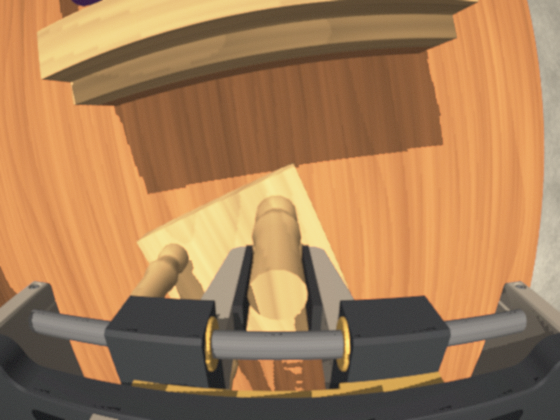

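The scene crop shows the tenon end at about (404,376), up and right of the hole at (379,414), because the descent drifted 13 mm in y. I'll correct that and then go down slowly.

Call:
apply_moves(steps=[-7,1,0,0,-0.3,1,-6,0,0,0,0,0,0,0,0,0,0,0,0,0,0,0,0,0,0,0,0,0,0,0])

```text
time_s: 9.0
eef_pos: [559.8, -97.2, 279.3]
ee_rot: [[0.17, 0.985, 0.006], [0.985, -0.17, -0.002], [-0.001, 0.006, -1.0]]
wrist_force: [0.1, -0.1, -0.7]
width: 27.1
```

```bash
python3 st.py 559 -94.3 238 -10
```

```text
t 9.0 p [559.78 -97.19 279.27] r 568.1538645791928 th -9.849709763180723 w 27.12947557070474 F [ 0.07 -0.15 -0.72]
q [ 0.47  0.4  -0.45  1.81  0.21  0.97 -0.24]
yaw of y axis -9.811254568770723
shift tool [ 2.77 -1.5  41.26] rot deg [0.34 0.08 0.19]
```

Call:
apply_moves(steps=[2,-1,8,0.3,0,0,0,0,8,0,0,0,0,0,6,0,0,0,0,0,0,0,0,0,0,0,0,0,0,0])

```text
time_s: 9.5
eef_pos: [558.7, -94.3, 254.3]
ee_rot: [[0.17, 0.986, -0.002], [0.986, -0.17, -0.001], [-0.001, -0.002, -1.0]]
wrist_force: [-0.3, -0.8, -0.1]
width: 27.4
```

```bash
cat > look.py <<'E'
import sys
from workcell import read_camera
import cv2,pickle
k=sys.argv[1]
d={n:read_camera(n) for n in("wrist","scene")}
pickle.dump(d,open(f"d{k}.pkl","wb"))
def crop(n,x,y,w,h,s,out):
    cv2.imwrite(out,cv2.resize(d[n]["frame"][y:y+h,x:x+w,::-1],None,fx=s,fy=s,interpolation=cv2.INTER_CUBIC))
crop("scene",250,190,60,60,9,f"pics/s{k}.png")
crop("wrist",200,170,150,150,4,f"pics/w{k}.png")
E
python3 st.py 559 -94.3 238 -10;python3 look.py 4;python3 st.py
```

```text
t 9.5 p [558.68 -94.31 254.25] r 566.5794402601987 th -9.581508761742883 w 27.35024221166061 F [-0.28 -0.79 -0.09]
q [ 0.45  0.43 -0.44  1.83  0.22  0.93 -0.25]
yaw of y axis -9.760235960652587
shift tool [ 0.08  0.35 16.25] rot deg [-0.1   0.05  0.24]
t 9.6 p [558.71 -94.37 254.56] r 566.6223139124588 th -9.586847101462487 w 27.578944653938258 F [ 0.25  0.32 -1.89]
q [ 0.45  0.43 -0.44  1.83  0.22  0.93 -0.25]
yaw of y axis -9.769831981197605
```

View pics/s4.png

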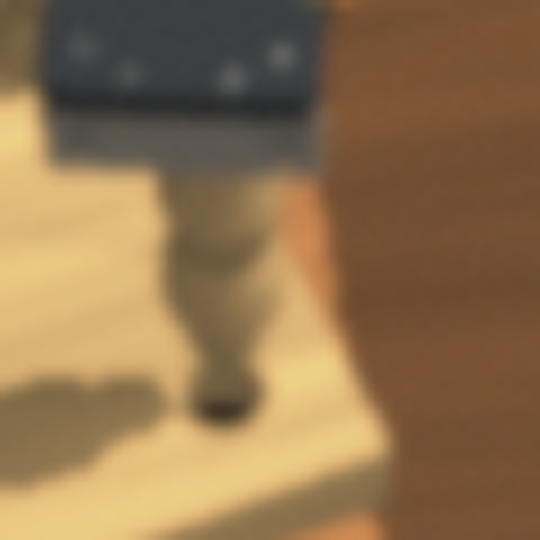

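View pics/w4.png

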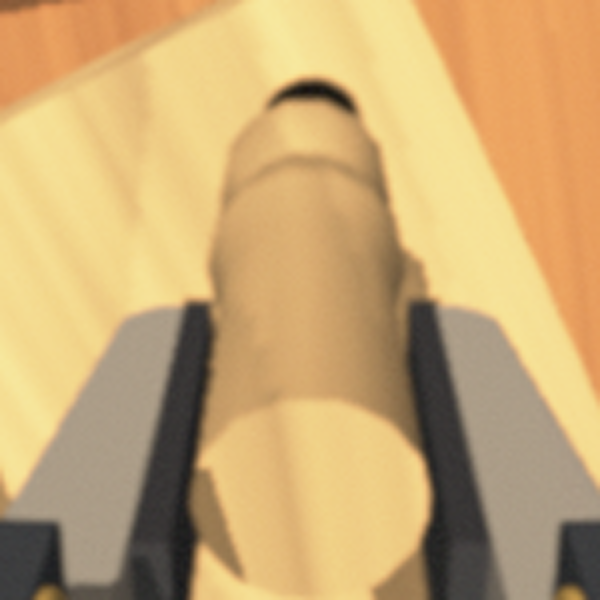

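Both views show the tenon over the dark hole. I'll overlay the modelled hole and leg outline to check centring and tilt.

```bash
cat > ov.py <<'E'
import sys
from h import *
k=sys.argv[1];L=np.array(list(map(float,sys.argv[2:5])));H=np.array([559,-94.3,30.])
d=pickle.load(open(f"d{k}.pkl","rb"))
def pf(c,P):
    R,t=Rt(c);f=K(c)[0,0];q=np.array(P)@R.T+t;h=np.hypot(q[:,0],q[:,1]);a=np.arctan2(h,q[:,2]);return (a*f/h)[:,None]*q[:,:2]+[c["cx"],c["cy"]]
th=np.linspace(0,2*np.pi,60)
circ=lambda C,r,z:np.c_[C[0]+r*np.cos(th),C[1]+r*np.sin(th),np.full(60,C[2]+z)]
for n,(x,y,w,s),p in(("scene",(250,190,60,9),proj),("wrist",(200,170,150,4),pf)):
    c=d[n];im=cv2.resize(c["frame"][y:y+w,x:x+w,::-1],None,fx=s,fy=s,interpolation=cv2.INTER_CUBIC)
    for P,col in((circ(H,12,0),(0,0,255)),(circ(L,11,0),(0,255,0)),(circ(L,14,150),(0,255,0)),(circ(L,11,22),(255,255,0)),(circ(L,14,90),(255,0,0))):
        q=((p(c,P)-[x,y]+.5)*s-.5).round().astype(int);cv2.polylines(im,[q.reshape(-1,1,2)],True,col,1,cv2.LINE_AA)
    cv2.imwrite(f"pics/ov_{n}{k}.png",im)
E
python3 ov.py 4 558.7 -94.3 56.5
```

```text
(no output)
```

View pics/ov_scene4.png

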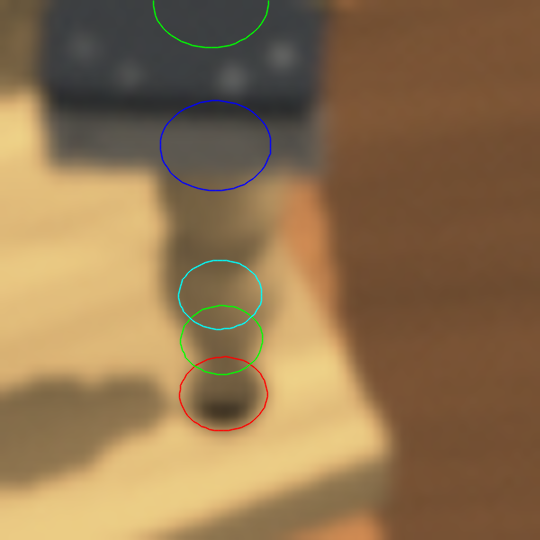

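View pics/ov_wrist4.png

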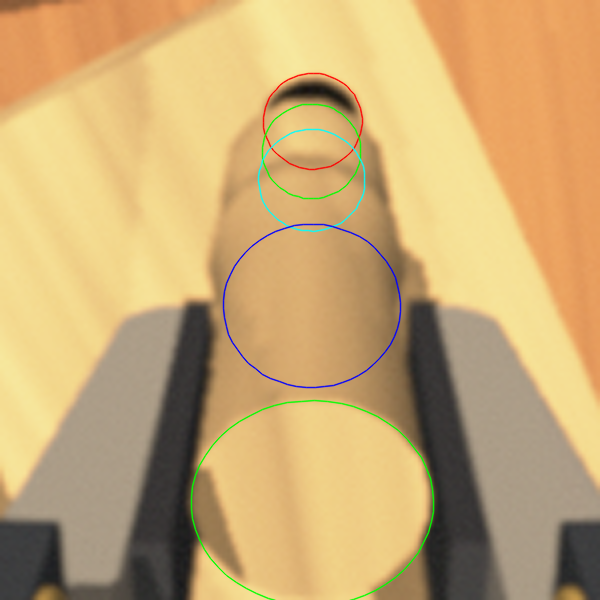

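```bash
python3 - <<'E'
from h import *
a=[pickle.load(open(f"d{k}.pkl","rb"))["scene"]["frame"][205:245,255:295,::-1] for k in(0,4)]
cv2.imwrite("pics/cmp.png",cv2.resize(np.hstack(a),None,fx=10,fy=10,interpolation=cv2.INTER_NEAREST))
E
```

```text
(no output)
```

View pics/cmp.png

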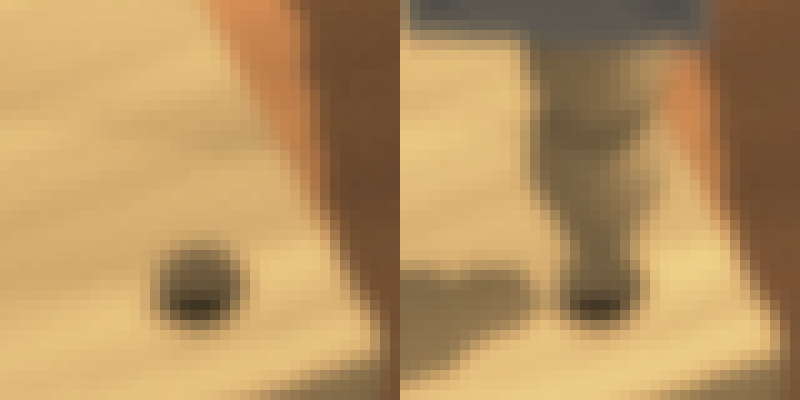

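The hole's lit inner wall explains the brown part. The scene and wrist views agree with the model to about 1–2 mm, so I make the last slow descent.

Call:
apply_moves(steps=[0,0,5,0,0,0,0,0,5,0,0,0,0,0,3,0,0,0,0,0,0,0,0,0,0,0,0,0,0,0])

```text
time_s: 10.1
eef_pos: [559.0, -94.5, 240.8]
ee_rot: [[0.17, 0.985, -0.001], [0.985, -0.17, -0.001], [-0.001, -0.0, -1.0]]
wrist_force: [0.3, 0.2, -1.0]
width: 27.5
```

Call:
apply_moves(steps=[0,0,0,0,0,0,0,0,0,0,0,0,0,0,0,0,0,0])

```text
time_s: 10.4
eef_pos: [559.2, -94.5, 241.1]
ee_rot: [[0.17, 0.985, 0.0], [0.985, -0.17, -0.001], [-0.001, 0.0, -1.0]]
wrist_force: [-0.5, -0.1, -1.0]
width: 27.2
```

```bash
python3 look.py 5;python3 st.py 559 -94.3 238 -10; python3 ov.py 5 $(python3 -c "
from workcell import env
p=env.sense()['eef_pos'];print(p[0],p[1],p[2]-198)")
```

```text
t 10.5 p [559.14 -94.54 241.13] r 567.0802531547643 th -9.596373279906949 w 27.490885569934928 F [-0.27 -0.24 -2.01]
q [ 0.45  0.45 -0.43  1.84  0.23  0.9  -0.26]
yaw of y axis -9.782261195808033
shift tool [ 0.21 -0.18  3.13] rot deg [0.01 0.06 0.22]
```

View pics/ov_wrist5.png

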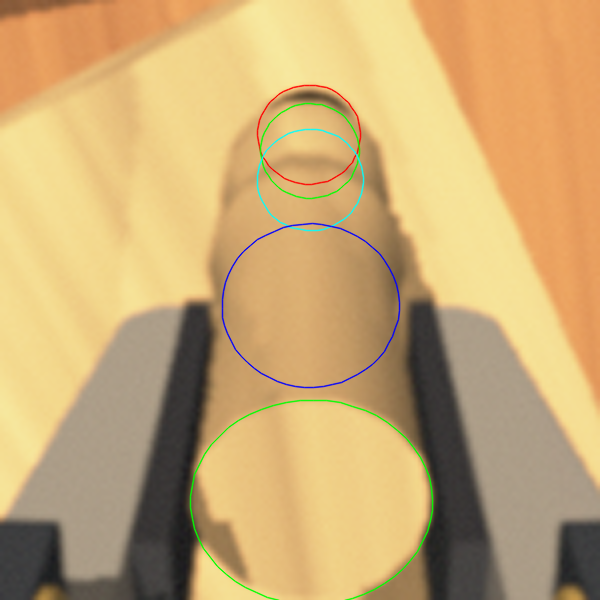

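View pics/s5.png

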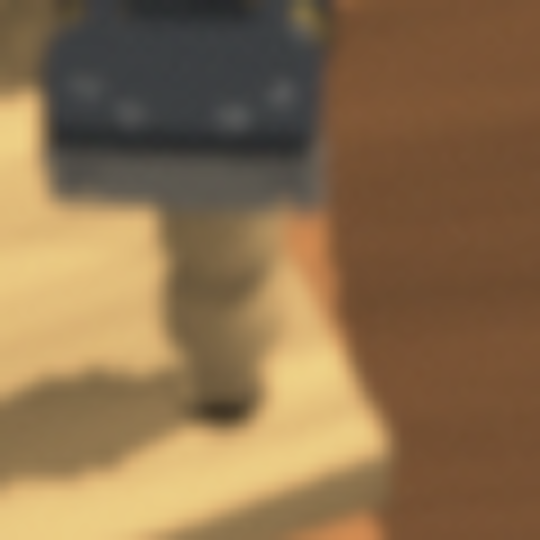

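Call:
apply_moves(steps=[0,0,2,0,0,0,0,0,0,0,0,0,0,0,0,0,0,0,0,0,0,0,0,0,0,0,0,0,0,0])

```text
time_s: 11.0
eef_pos: [559.1, -94.5, 239.0]
ee_rot: [[0.17, 0.985, 0.0], [0.985, -0.17, -0.001], [-0.001, 0.0, -1.0]]
wrist_force: [-0.3, 0.3, -1.4]
width: 27.5
```

```bash
python3 st.py 559 -94.3 238 -10; python3 -c "
from workcell import env,sign_off
print(env.sense()['qvel']);print(sign_off())"
```

```text
t 11.0 p [559.12 -94.53 239.  ] r 567.057012651253 th -9.596396892958692 w 27.4970836931227 F [-0.28  0.28 -1.45]
q [ 0.45  0.45 -0.43  1.84  0.24  0.9  -0.26]
yaw of y axis -9.781384550598268
shift tool [ 0.21 -0.16  1.  ] rot deg [0.01 0.07 0.22]
[-0.00088664  0.00175724  0.00035578  0.0008297   0.00062633 -0.00025574
  0.00092048]
the job is handed in; nothing more can be done
None
```

The leg is held upright, tenon down, about 11 mm above the empty hole, and I handed the job in at 11.0 s; sign-off reports no verdict. I took the tallest piece from the near end of the rack and carried it over the pile with its tenon end about 190 mm above the bench.

**Last checks:**
- **Centring:** by the arm's reading the tool is within 0.3 mm of where I measured the hole. The wrist-camera overlay of hole and leg matched to about 1–2 mm. It was taken 2 mm higher, just before the final step down.
- **Upright and still:** the tool is vertical to within about 0.1°, the leg showed no visible tilt in it, and the joints were practically still.
- **Grip:** the fingers are closed on the leg at 27.5 mm, and the wrist force is only about 1.5 N.

**What disagreed:** the first descent over the stand drifted 13 mm sideways. I corrected it while the tenon was still about 50 mm above the stand's top. My two estimates of the hole's position differed by about 1.5 mm, and I used a value between them. The overhead camera was blocked by the arm at the end, so it gave no final check.

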